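Uncap the orange-tagged outlet whose thread hand is unmarked

ROBOT

A 6-joint arm with a two-finger parallel gripper is mounted at the origin on a cart in front of the work surface, level with it; the furniture and walls round the work are solid. World frame = base frame: x ahead of the robot, y to its left, z up, the work surface at z = 0. Lengths are in mm, angles in rad, forces in N, time in s.
With the tool pointing down it reaches from about 350 to 775 mm from the base axis. Payload 7.3 kg.
Tool frame: the origin (TCP) lies midway between the tips of the shut fingers; the grasp point (between the pads) lies 19 mm behind it; z points along the fingers, y is the direction in which the jaws open and shut (so a half turn about z gives the same grasp; the last joint's range is limited). The gripper opens to 92 mm and grips with 3 to 60 N. Pads are 19 mm wide; open, the fingers measure 130 mm over their backs; the gripper's body (75 mm by 190 mm) begins 47 mm behind the grasp point.
Start: joints at [1.114, 0.342, 1.524, -0, 1.275, -0.146], TCP at [160.541, 499.871, 226.741] pointing down, gripper open.
Joint ranges: [-2.53, 2.53], [-0.77, 2.02], [0.04, 2.7], [-1, 4.14], [0.28, 2.66], [-3.11, 3.11]. Speed limits (rad/s): [2.57, 2.57, 3.14, 3.14, 3.14, 3.14].

INTERFACE

Orientations are given as [roll, pitch, yaw] about the fixed x, y, z axes, in that order (R = Rz(yaw) Ry(pitch) Rx(roll)).
In Python, from plant import sensors, imaging, ticket gives the robot as it stands. The module is installed in compiled form; this text tells all that it offers.
- The arm moves only by the tool arm_command, never from a script. Its argument "increments" is one flat list of numbers, 5 for each row, row after row: the closure, from 0 (fully open) to 1 (shut), then the shift along the tool's x, y, z in mm, then the turn about the tool's z in degrees. In form: [hand, dx, dy, dz, spin, hand, dx, dy, dz, spin, ...]. A call has 1 to 20 rows; each row is the pose to reach, as a shift and turn from the pose commanded when the call began, along the tool's axes at that moment; what a row does not reach only later rows make up. A row lasts 1/8 s, in which the tool goes at most 62.5 mm and 10.7 degrees, less where a joint would pass 70% of its speed; a pose out of reach is approached as far as the arm can. A call with a gripper value outside its range is refused whole. The fingers move at their own pace and stop on an object; the grip force is fixed at half the most. Time passes only in rows, so rows that repeat a pose let the fingers close. It gives the time, the measured TCP pose, the force and the opening at its end, in the units of the state.
- sensors.get_obs(): the state, without advancing time (a new reading comes with each control period).
- imaging.capture(name): name is "scene" or "top" or "wrist"; returns the picture (384x512x3 uint8, blue, green, red); there is no depth.
- imaging.calibration(name): a dict with "fx", "fy", "cx", "cy" (pixels), "D" ([k1, k2, p1, p2, k3] as OpenCV has them; the pictures are not rectified), "world_to_cam" (4x4, takes a point from world to camera coordinates); the wrist camera has in their place "hand_eye" (4x4, takes a point from camera to tool coordinates, whose origin is the TCP and whose axes are the flange's). Camera axes: x right, y down, z forward; pixel columns grow to the right and rows downward; lengths in mm; the calibration is good to about 2 mm. A picture is of the moment at which its call begins: read the wrist's pose just before it. calibration takes no time and is no camera call.
- ticket.close_job(): hands the job in, once; it reports no verdict.
The state is a dict: "time": time; "joint_positions": joint angles; "dq": joint speeds; "tau": joint torques, N m; "tool_pos": TCP position; "tcp_rot": TCP orientation; "contact_force": force on the tool from outside, world axes, zero at the start; "moment": the same for the moment, N m; "grip_width": finger opening in mm.
Only numpy, scipy, OpenCV 4.12 (cv2) and the standard library are available. Lean on these libraries where they do the work, as an engineer would, in place of code of your own. Each camera call takes 0.05 s, during which the arm holds its last target. There are 200 camera calls.

TASK

Take the cap with the orange tag off the two-outlet dispensing block: one outlet has an ordinary thread and the other a reverse thread, with nothing to show which, so try the cap both ways to find which way it loosens, turn it about a quarter turn and lift it straight off. Finish still holding the cap in the gripper, upright and still, about 10 cm above where it sat. Leave the blue-tagged cap screwed on and do not disturb the cup, tape roll and sanding block standing near the block.

Things in the scene. Friction and masses are not known exactly. Their poses are not given: they have to be found in the camera images.
- block: Fixed aluminium dispensing block on a dark base plate, 100 x 270 mm, top 60 mm above the table. Origin at the centre of its underside, z up, y along its length; the outlets stand 75 mm from its middle at +y and -y. Its yaw is within 0.4 rad of straight. One outlet (either) loosens anticlockwise seen from above, the other clockwise.
- outlet_left (a point): Fixed point on the axis of the block's +y outlet, 52 mm above the block's top, where the knob centre of a seated cap lies. The neck in the cap is 30 mm high. Quick thread with two lugs: the tightening way meets a hard stop after about 5 degrees; the loosening way turns freely and the cap comes straight off at 55 to 120 degrees (75 is good). It does not rise by itself while turned; turned less, it stays caught.
- outlet_right (a point): The same point for the block's -y outlet; the same neck, with the opposite thread hand.
- cap_orange_knob (a point): The cap to take off, screwed home on either outlet: black, 60 mm across, 34 mm high, orange collar (the tag), and on top an upright round grip knob 24 mm across, 32 mm high, with an orange stripe across its top (along y). The point is the knob's centre, 16 mm above the round part, 112 mm above the table. z up; x, y as the block's at the start. 60 g. At the stop the knob slips in the fingers.
- cap_blue_knob (a point): The other cap, the same but for a blue collar and stripe; leave it screwed on. Same point and axes.
- dose_cup_mid (a point): Small clear dosing cup, 51 mm across, 35 mm high, standing on the table on the robot's side of the block; the point is its centre. Leave alone.
- masking_tape_mid (a point): Roll of cream masking tape lying flat behind the block, 105 mm across, 25 mm high; its centre. Leave alone.
- sanding_block_mid (a point): Dark sanding block with a red-brown top, 115 x 62 mm, 31 mm high, lying on the robot's side of the block; its centre. Leave alone.
Not all that is in view belongs to the job. Leave any brown or green look-alike of the part that bears cap_orange_knob alone. What is shaped like the part that bears cap_blue_knob but green is not meant.

How it is judged:
By the outcome, as a careful person would: the job done as asked, in the order asked, and still so for the second after the job is handed in, while the arm keeps its last pose, push and grip.
It also fails if it takes over 45 s, if anything falls off the work surface, if the arm or the gripper's body presses on something with over 40 N, if the wrist force passes 120 N, or if a joint passes its speed limit or range.

## Working session

There is one attempt and no reset: what is moved stays moved. The work goes in short steps, Python scripts to look and compute and a tool call to move; the robot and the scene stay as the last step left them, time stands still between calls to the robot, and variables do not carry over. Pictures are saved under pics/ and viewed, about 8 in all and at most 12, crops included, and the job is handed in when it is done.

Besides the shell and the picture viewer there is one more tool, called after "Request:" as name(argument=value, ...) on one line, values as JSON. arm_command: Moves the arm, as the interface text tells. Its arguments: {"type":"object","properties":{"increments":{"type":"array","items":{"type":"number"}}},"required":["increments"]}

```bash
mkdir -p pics
python3 - <<'E'
from plant import sensors, imaging
import cv2, numpy as np
print(sensors.get_obs())
a=imaging.capture("scene"); b=imaging.capture("top")
cv2.imwrite("pics/scene0.png",a); cv2.imwrite("pics/top0.png",b)
for n in("scene","top","wrist"): print(n,imaging.calibration(n))
E
```

```text
{'time': 0.0, 'joint_positions': array([ 1.11399279e+00,  3.42761146e-01,  1.52501600e+00,  2.87991051e-05,
        1.27539732e+00, -1.45960958e-01]), 'dq': array([-4.35950210e-04, -1.31848301e-04, -5.16825533e-04,  1.11037722e-03,
        6.99051276e-05,  4.04385354e-04]), 'tau': array([-1.80172092e-04, -4.31245673e+01, -2.44222605e+01,  7.17851752e-02,
        5.59513690e-02, -1.25742054e-04]), 'tool_pos': array([160.34717006, 499.48815236, 226.0253772 ]), 'tcp_rot': array([-3.14003166e+00, -2.57309901e-04,  2.83074147e+00]), 'contact_force': array([-0.16436119, -0.35088992, -0.76966744]), 'moment': array([ 0.01436867,  0.01356659, -0.00721664]), 'grip_width': 91.90340445116118}
scene {'fx': 492.0322344566018, 'fy': 492.0322344566018, 'cx': 257.33732054822013, 'cy': 180.4335868736549, 'D': array([-0.16043754,  0.        ,  0.        ,  0.        ,  0.        ]), 'world_to_cam': array([[ 8.27805847e-01, -5.60717551e-01,  1.82567053e-02,
        -4.40371472e+02],
       [-2.35987053e-01, -3.77549752e-01, -8.95414036e-01,
         2.17496557e+02],
       [ 5.08967180e-01,  7.36920629e
[... 514 characters left out ...]
53517338e-02,  1.92648660e-02, -9.96970903e-01,
         1.14366340e+03],
       [ 0.00000000e+00,  0.00000000e+00,  0.00000000e+00,
         1.00000000e+00]])}
wrist {'fx': 325.323866331434, 'fy': 325.323866331434, 'cx': 256.38730658367643, 'cy': 191.93986671455522, 'D': array([-0.04281375,  0.        ,  0.        ,  0.        ,  0.        ]), 'hand_eye': array([[ 7.86304641e-04, -9.60108111e-01, -2.79627961e-01,
         7.66702880e+01],
       [ 9.99999511e-01,  5.87373967e-04,  7.95205693e-04,
         1.04544862e-01],
       [-5.99237252e-04, -2.79628449e-01,  9.60108104e-01,
        -1.56835368e+02],
       [ 0.00000000e+00,  0.00000000e+00,  0.00000000e+00,
         1.00000000e+00]])}
```

View pics/top0.png

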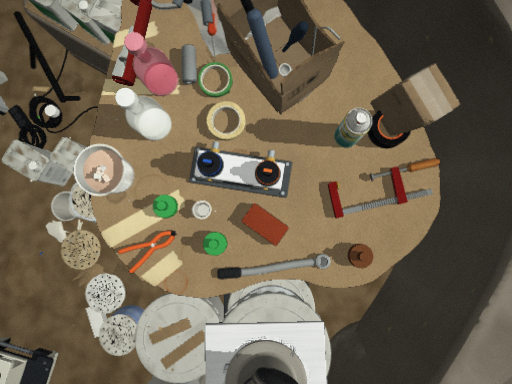

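View pics/scene0.png

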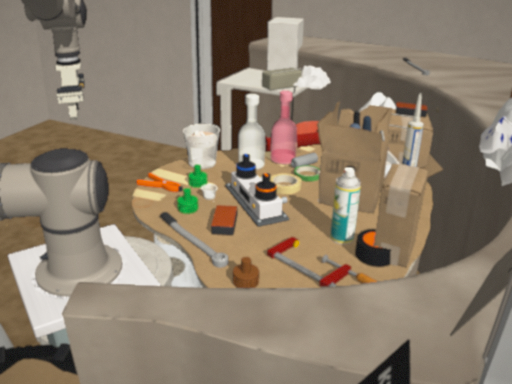

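The top view shows the orange-tagged cap at about (268,172) and the blue one at (210,162), both on the block. The look-alikes are two green caps at (165,206) and (215,243) and a brown one at (360,256), all standing on the table. Only the cap at (268,172) has an orange tag and sits on the block. I'll confirm this in a crop and measure it.

```bash
cat > h.py <<'E'
import cv2, numpy as np
from plant import sensors, imaging
from scipy.spatial.transform import Rotation as R
def ray(name,uv,obs=None):
    c=imaging.calibration(name); K=np.array([[c["fx"],0,c["cx"]],[0,c["fy"],c["cy"]],[0,0,1]])
    p=cv2.undistortPoints(np.array(uv,float).reshape(-1,1,2),K,c["D"]).reshape(-1,2)
    d=np.c_[p,np.ones(len(p))]
    if name=="wrist":
        T=np.eye(4);T[:3,:3]=R.from_euler('xyz',obs["tcp_rot"]).as_matrix();T[:3,3]=obs["tool_pos"];T=T@c["hand_eye"]
    else: T=np.linalg.inv(c["world_to_cam"])
    return T[:3,3],d@T[:3,:3].T
def onplane(name,uv,z,obs=None):
    o,d=ray(name,uv,obs); return o+d*((z-o[2])/d[:,2])[:,None]
def blobs(img,lo,hi,amin=4):
    m=cv2.inRange(cv2.cvtColor(img,cv2.COLOR_BGR2HSV),lo,hi)
    n,l,s,c=cv2.connectedComponentsWithStats(m)
    return [(s[i],c[i],l==i) for i in range(1,n) if s[i,4]>=amin]
E
python3 - <<'E'
from h import *
a=cv2.imread("pics/top0.png"); b=cv2.imread("pics/scene0.png")
for nm,lo,hi in(("orange",(5,150,120),(22,255,255)),("blue",(100,130,80),(125,255,255))):
  for im,n in((a,"top"),(b,"scene")):
    for s,c,_ in blobs(im,lo,hi):
        if (n=="top" and 180<c[0]<300 and 130<c[1]<200) or (n=="scene" and 225<c[0]<290 and 140<c[1]<220): print(nm,n,s,c.round(1),onplane(n,c,128)[0].round(1))
c1=cv2.resize(a[140:205,180:300],None,fx=6,fy=6,interpolation=cv2.INTER_CUBIC)[:390]
c2=cv2.resize(b[140:230,215:300],None,fx=4,fy=4,interpolation=cv2.INTER_CUBIC)
o=np.zeros((c1.shape[0]+0,800,3),np.uint8); c1=cv2.resize(c1,(480,260)); o[:260,:480]=c1; o[:360,480:800]=c2[:,:320]
cv2.imwrite("pics/crop1.png",o)
E
```

```text
orange top [212 149   7   3  14] [214.9 150. ] [594.3 104.6 128. ]
orange top [266 158   9   4  25] [270.4 159.2] [567.1 -30.8 128. ]
orange top [263 168   9   5  32] [267.3 169.9] [540.9 -22.4 128. ]
orange top [279 171   1   4   4] [279.  172.5] [533.6 -50.5 128. ]
orange top [277 177   2   3   4] [277.5 178. ] [520.3 -46.5 128. ]
orange scene [264 173   5   4  14] [265.7 174.4] [542.7 -22.  128. ]
orange scene [256 186  21   7  69] [266.4 189.4] [492.  -97.5 128. ]
blue top [202 159  10   4  33] [206.8 160.5] [569. 125. 128.]
blue top [217 158   5  14  18] [219.6 165.2] [556.3  94.1 128. ]
blue top [212 172   4   3   7] [213.7 173. ] [537.6 108.8 128. ]
blue scene [245 155   3   2   6] [246.  155.5] [567.9 118.7 128. ]
blue scene [238 166  17   5  60] [246.  168.3] [517.6  41.2 128. ]
```

View pics/crop1.png

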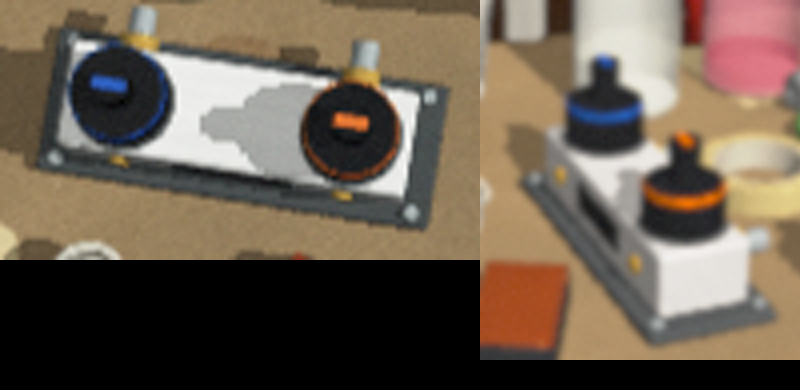

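The crop confirms it: the orange collar and stripe are on the block's -y outlet, with the knob top at about (541,-22), and blue is on the +y outlet. The block yaw is about -0.19. I'll move above the orange cap for a close look, with some spin to leave wrist range both ways.

Request:
arm_command(increments=[0, -40, -29, 2, 2, 0, -87, -63, 4, 4, 0, -131, -95, 6, 6, 0, -174, -127, 8, 8, 0, -218, -159, 10, 10, 0, -261, -190, 12, 12, 0, -305, -222, 14, 14, 0, -348, -254, 16, 16, 0, -392, -286, 18, 18, 0, -435, -317, 20, 20, 0, -479, -349, 22, 20, 0, -522, -380, 25, 20, 0, -522, -380, 25, 20, 0, -522, -380, 25, 20])

```text
time: 1.85
tool_pos: [540.6, -21.2, 201.2]
tcp_rot: [-3.141, -0.002, 2.481]
contact_force: [0.3, 0.4, -0.5]
grip_width: 91.9
```

Run:
```python
from h import *
o=sensors.get_obs(); im=imaging.capture("wrist"); cv2.imwrite("pics/w1.png",im)
print(o["time"],o["tool_pos"],o["tcp_rot"],o["joint_positions"],o["contact_force"],o["moment"])
for s,c,_ in blobs(im,(5,150,120),(22,255,255),20): print(s,c.round(1),onplane("wrist",c,128,o)[0].round(1))
```

```text
1.85 [540.64398611 -21.21877329 201.15738695] [-3.14117213e+00 -1.72780578e-03  2.48125708e+00] [-1.81156292e-01  3.93658688e-01  1.51922435e+00  4.49214155e-04
  1.23043674e+00 -1.09176773e+00] [ 0.25743183  0.3899542  -0.54836245] [-0.00233483  0.00918139 -0.04613211]
[ 121   28  122   69 7843] [182.6  61.8] [431.5   1.1 128. ]
[222 157  71  69 320] [254.6 183.1] [526.7 -12.2 128. ]
[243 195  29  21 280] [257.  204.8] [540.9 -21.1 128. ]
[108 242   8   9  40] [110.9 246.5] [ 498.2 -132.5  128. ]
[ 70 261  10  24  86] [ 73.4 272.5] [ 495.8 -173.6  128. ]
[439 267   5  13  28] [441.2 273.3] [678.4  60.8 128. ]
[435 293  10  16  64] [440.4 301.6] [702.   47.6 128. ]
[ 69 294  15  15  93] [ 73.8 302.1] [ 515.1 -194.3  128. ]
```

View pics/w1.png

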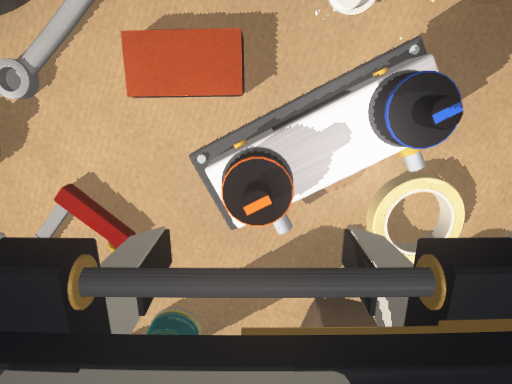

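The wrist view shows the orange stripe at (257,205), which works out to (540.9,-21.1), directly under the TCP, and nothing is in the way of the fingers. I'll descend until the tips are about 3 mm above the cap's shoulder, then close.

Request:
arm_command(increments=[0, 0, 0, 40, 0, 0, 0, 0, 75, 0, 0, 0, 0, 92, 0, 0, 0, 0, 101, 0, 0, 0, 0, 101, 0, 1, 0, 0, 101, 0, 1, 0, 0, 101, 0, 1, 0, 0, 101, 0, 1, 0, 0, 101, 0, 1, 0, 0, 101, 0, 1, 0, 0, 101, 0, 1, 0, 0, 101, 0, 1, 0, 0, 101, 0])

```text
time: 3.52
tool_pos: [541.3, -21.5, 100.7]
tcp_rot: [3.142, -0.0, 2.482]
contact_force: [-0.3, 0.8, -0.4]
grip_width: 23.4
```

Run:
```python
from h import *
o=sensors.get_obs()
for k in("time","tool_pos","tcp_rot","joint_positions","contact_force","moment","grip_width"): print(k,o[k])
```

```text
time 3.525
tool_pos [541.31649669 -21.54717982 100.68896475]
tcp_rot [ 3.14152222e+00 -6.27359652e-05  2.48175544e+00]
joint_positions [-1.81335757e-01  5.04349981e-01  1.64773816e+00  1.09368923e-04
  9.89527771e-01 -1.09235492e+00]
contact_force [-0.29279176  0.77637041 -0.44576247]
moment [-0.0570309  -0.0031232  -0.00677644]
grip_width 23.431295145049354
```

The knob is gripped (23.4 mm). First I'll try a small turn clockwise and read the moment.

Request:
arm_command(increments=[1, 0, 0, 0, 4, 1, 0, 0, 0, 8, 1, 0, 0, 0, 12, 1, 0, 0, 0, 14, 1, 0, 0, 0, 14])

```text
time: 4.15
tool_pos: [541.5, -21.2, 100.8]
tcp_rot: [3.141, -0.0, 2.238]
contact_force: [1.6, 3.2, 0.7]
grip_width: 22.7
```

Run:
```python
from h import *
o=sensors.get_obs()
for k in("time","tool_pos","tcp_rot","contact_force","moment","grip_width","tau"): print(k,o[k])
```

```text
time 4.15
tool_pos [541.50643366 -21.2143743  100.80579407]
tcp_rot [ 3.14095981e+00 -3.70961661e-05  2.23844832e+00]
contact_force [1.55345318 3.2068902  0.6772488 ]
moment [ 0.54249015 -0.14171081  0.51724131]
grip_width 22.711369577007602
tau [ -2.15909444 -46.93158031 -20.04022837  -0.59502723   0.20244456
   0.67920428]
```

Request:
arm_command(increments=[1, 0, 0, 0, -6, 1, 0, 0, 0, -14, 1, 0, 0, 0, -22, 1, 0, 0, 0, -28, 1, 0, 0, 0, -28])

```text
time: 4.78
tool_pos: [541.3, -22.0, 100.8]
tcp_rot: [-3.141, 0.0, 2.725]
contact_force: [-0.1, 0.1, 0.2]
grip_width: 23.4
```

Run:
```python
from h import *
o=sensors.get_obs()
for k in("time","tool_pos","tcp_rot","contact_force","moment","grip_width","tau"): print(k,o[k])
im=imaging.capture("wrist"); t=imaging.capture("top"); cv2.imwrite("pics/w2.png",im);cv2.imwrite("pics/t2.png",t)
```

```text
time 4.775
tool_pos [541.27723621 -21.96910504 100.75603308]
tcp_rot [-3.14132472e+00  9.77505835e-05  2.72514031e+00]
contact_force [-0.10131956  0.0716538   0.15681772]
moment [-0.07607049  0.008941    0.01653264]
grip_width 23.364327559635722
tau [  0.28140591 -46.85155392 -20.20202637   0.12805137   0.05472702
  -0.61109159]
```

Clockwise hit the stop (Mz 0.52 N m, with about 9° of slip in the fingers). Anticlockwise was free (Mz 0.02), so this outlet has the ordinary thread. The cap is now about 23° anticlockwise of home, so I'll add another 54°.

Request:
arm_command(increments=[1, 0, 0, 0, -8, 1, 0, 0, 0, -16, 1, 0, 0, 0, -24, 1, 0, 0, 0, -32, 1, 0, 0, 0, -40, 1, 0, 0, 0, -48, 1, 0, 0, 0, -54, 1, 0, 0, 0, -54])

```text
time: 5.88
tool_pos: [541.4, -21.7, 100.8]
tcp_rot: [-3.141, 0.0, -2.617]
contact_force: [0.5, -0.5, 0.6]
grip_width: 23.1
```

Run:
```python
from h import *
o=sensors.get_obs()
for k in("time","tool_pos","tcp_rot","joint_positions","contact_force","moment","grip_width"): print(k,o[k])
im=imaging.capture("wrist"); b=imaging.capture("scene")
v=np.zeros((384,800,3),np.uint8); v[:,:512]=im; v[:,512:]=cv2.resize(b[145:223,230:289],(288,384)); cv2.imwrite("pics/w3.png",v)
```

```text
time 5.875
tool_pos [541.41246416 -21.65790875 100.76229654]
tcp_rot [-3.14148222e+00  2.34300597e-04 -2.61697638e+00]
joint_positions [-1.81492648e-01  5.04278243e-01  1.64761872e+00  8.13700381e-05
  9.89445753e-01 -2.27694991e+00]
contact_force [ 0.50869481 -0.48048017  0.56258129]
moment [-0.01411816  0.01443691  0.01376359]
grip_width 23.081914724893142
```

View pics/w3.png

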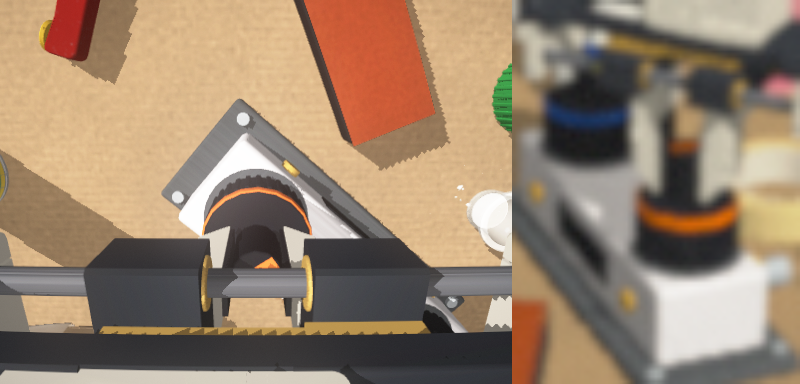

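The wrist view shows the fingers on the knob, with part of the stripe visible at (267,263). The turn stayed free and came to about 77° from home. I'll lift a little and check the force.

Request:
arm_command(increments=[1, 0, 0, -2, 0, 1, 0, 0, -5, 0, 1, 0, 0, -8, 0, 1, 0, 0, -8, 0])

```text
time: 6.48
tool_pos: [541.5, -21.5, 109.0]
tcp_rot: [-3.141, 0.001, -2.615]
contact_force: [-0.4, -0.5, -0.3]
grip_width: 23.5
```

There's no pull resistance, so I'll go up to 100 mm in total.

Request:
arm_command(increments=[1, 0, 0, -8, 0, 1, 0, 0, -18, 0, 1, 0, 0, -30, 0, 1, 0, 0, -45, 0, 1, 0, 0, -60, 0, 1, 0, 0, -75, 0, 1, 0, 0, -86, 0, 1, 0, 0, -92, 0, 1, 0, 0, -92, 0, 1, 0, 0, -92, 0, 1, 0, 0, -92, 0])

```text
time: 7.85
tool_pos: [541.1, -21.5, 200.2]
tcp_rot: [3.141, -0.001, -2.615]
contact_force: [0.8, 1.0, 0.2]
grip_width: 23.2
```

Run:
```python
from h import *
o=sensors.get_obs()
for k in("time","tool_pos","tcp_rot","dq","contact_force","moment","grip_width"): print(k,o[k])
im=imaging.capture("wrist"); b=imaging.capture("scene"); t=imaging.capture("top")
v=np.zeros((600,800,3),np.uint8); v[:384,:512]=im; v[:384,512:]=cv2.resize(b[125:223,220:294],(288,384)); v[384:,:390]=cv2.resize(t[130:274,130:390],(390,216));cv2.imwrite("pics/w4.png",v)
a0=cv2.imread("pics/top0.png")
for nm,lo,hi in(("blue",(100,130,80),(125,255,255)),("red",(0,120,60),(8,255,220)),("green",(50,100,50),(85,255,255)),("cream",(22,60,170),(32,160,255))):
  for I in(a0,t): print(nm,[(s[4],*c.round(1)) for s,c,_ in blobs(I,lo,hi,25) if 140<c[0]<300 and 100<c[1]<260])
```

```text
time 7.85
tool_pos [541.09081621 -21.50899571 200.18552831]
tcp_rot [ 3.14084647e+00 -7.30569400e-04 -2.61461673e+00]
dq [ 1.26462749e-05  8.02946577e-04 -2.75414990e-03  1.05812314e-03
  9.13906456e-04  9.71737428e-04]
contact_force [0.77286305 1.03354328 0.18439749]
moment [0.08167969 0.07247684 0.06420322]
grip_width 23.238882393156764
blue [(np.int32(33), np.float64(206.8), np.float64(160.5))]
blue [(np.int32(26), np.float64(206.7), np.float64(160.5))]
red [(np.int32(939), np.float64(264.6), np.float64(223.9))]
red [(np.int32(66), np.float64(256.6), np.float64(208.0))]
green [(np.int32(455), np.float64(164.7), np.float64(206.0)), (np.int32(446), np.float64(214.5), np.float64(243.1))]
green [(np.int32(455), np.float64(164.7), np.float64(206.0)), (np.int32(30), np.float64(205.4), np.float64(248.1))]
cream [(np.int32(457), np.float64(226.2), np.float64(119.9)), (np.int32(109), np.float64(177.2), np.float64(197.7))]
cream [(np.int32(219), np.float64(215.2), np.float64(116.0)), (np.int32(108), np.float64(177.2), np.float64(197.7))]
```

View pics/w4.png

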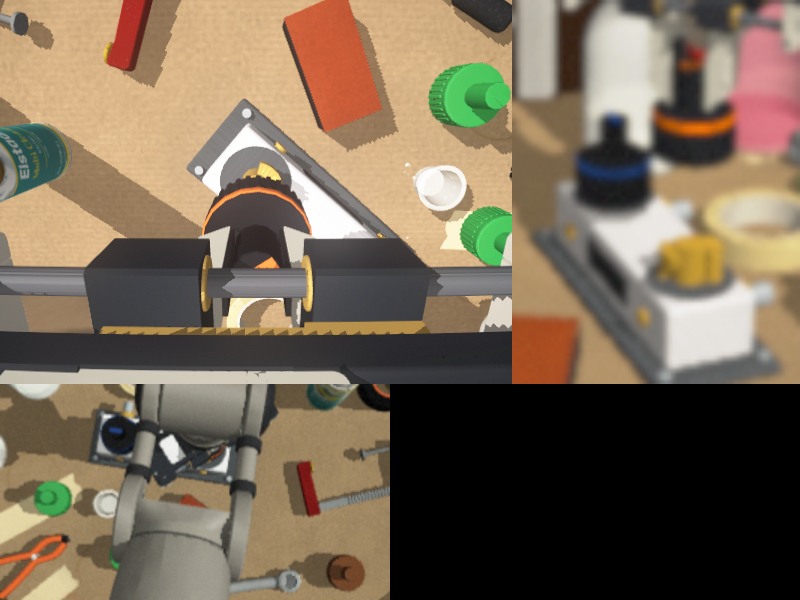

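The wrist view shows the orange cap upright in the fingers at about (257,230). The scene inset shows the bare brass neck below it, and the blue cap is still seated. The cup, tape and sanding block look untouched. The arm is still and the cap is about 99.5 mm up, so I'm handing the job in.

```bash
python3 -c "
from plant import ticket
print(ticket.close_job())"
```

```text
the job is handed in; nothing more can be done
None
```

The orange-tagged cap is off the block's -y outlet. The arm is holding it upright and still about 99.5 mm above where it sat, and the job was handed in at about 8 s of the 45 s allowed.

- **Finding the thread:** Turning clockwise met the stop (0.52 N m, the knob slipping about 9° in the fingers). Turning anticlockwise was free (0.02 N m), so this outlet has the ordinary thread.
- **Turn and lift:** I turned the cap about 77° anticlockwise from home. That figure comes from the tool's turn and the estimated slip, since the fingers hid most of the stripe. It lifted straight off with no measurable pull.
- **Last checks:** The grip opening was 23.2 mm, the tool was vertical and joint speeds were close to zero. The bare brass neck was visible below the cap.
- **Blue cap and surroundings:** The blue stripe had not moved in the top view (within 0.1 pixel). The cup, tape roll and sanding block looked undisturbed in the wrist and scene pictures. The arm hid part of the sanding block and tape in the last top view, so I could not compare their positions by number there.

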